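# Load sanding discs into the slotted racks

## Task

Put the two loose orange sanding discs away: slide one, flat, into the only free slot of the left rack and the other into the only free slot of the right rack, each pushed fully home against the back stop. Raise the lift plate by its red knob to bring a disc level with a slot; if a slot turns out to be taken, go to the other height rather than force it, push gently, and leave the other things on the bench where they are.

Things in the scene. Friction and masses are not known exactly. Their poses are not given: they have to be found in the camera images.
- stand: Fixed loading stand: plywood base 190 x 510 x 12 mm (its x, y, z) with a disc rack (white shelves) at each y end and a lift plate between them. Origin on the bench top under the lift plate's centre; y axis towards the left rack, x axis away from the robot, z up. The racks mirror each other, each 130 mm wide (x; shelves 110), 86 mm deep (y: 151 to 237 mm from the origin), 101 mm tall.
- left_mouth (a point): Middle of the left rack's mouth, at the floor height of its second slot (59 mm above the bench). Both racks alike: four slots, floors 45, 59, 73 and 87 mm above the bench (14 mm pitch), clear height 9 mm, 5 mm shelves, 107 mm wide between 10 mm round corner posts; fixed blue 90 mm discs fill all slots but one, sticking out 2 mm at the mouth and stopping any other disc there.
- right_mouth (a point): The same for the right rack; the mouths are 151 mm from the stand's origin along y. Only middle slots are free: in one rack the second from below (59 mm), in the other the third (73 mm). Which rack has which changes and is not reported; it can be seen from the side or felt by pushing.
- left_stop (a point): Middle of the inner face of the left rack's steel back stop (40 mm wide), 239 mm from the stand's origin along +y. A disc that is home touches it and sticks out 12 mm at the mouth, 6 mm clear of the lift plate.
- right_stop (a point): The same for the right rack, along -y.
- left_home (a point): Where the centre of a disc lies when home in the left rack: 189 mm from the stand's origin along its +y, drawn at the height of the second slot's floor (59 mm; the third slot lies 14 mm above).
- right_home (a point): The same for the right rack, 189 mm along the stand's -y.
- lift (a joint): Height of the lift plate in m above its lowest place: 0 at the start, at most 0.052. The plate is aluminium, 136 x 266 x 8 mm, its ends at 133 mm from the stand's origin along y; its top is at 40 mm above the bench plus this value. Friction of about 9 N keeps it where it is left; raising it with both discs takes about 15 N.
- lift_top (a point): Centre of the top face of the lift plate; moves with it.
- lift_knob (a point): Centre of the red round knob that raises and lowers the lift, 26 mm across and 28 mm high, axis upright, 95 mm from the plate's centre towards the robot (the stand's -x); this point is 44 mm above the plate's top face, the knob reaches from 30 to 58 mm above it, on a 12 mm stem.
- disc_a: Loose rigid sanding disc, aluminium with an orange abrasive top and a dark centre spot, 100 mm across, 6 mm thick, about 120 g; too wide to grasp across. It starts flat on the lift plate, one disc towards each rack, up to about 12 mm off the racks' middle line. Origin at the centre of its underside, z up.
- disc_b: Loose rigid sanding disc, aluminium with an orange abrasive top and a dark centre spot, 100 mm across, 6 mm thick, about 120 g; too wide to grasp across. It starts flat on the lift plate, one disc towards each rack, up to about 12 mm off the racks' middle line. Origin at the centre of its underside, z up.
- block: Loose wooden block 45 x 90 x 22 mm behind the stand; leave it. Origin at the centre of its underside.
- wedge: Loose stepped wooden offcut 30 x 50 x 24 mm in front of the stand; leave it. Origin at the centre of its underside.
- file: Loose file with a wooden handle, 300 mm long, behind the stand; leave it. Origin on its underside.
- glue: Loose glue bottle, 52 mm across, 150 mm tall; leave it standing. Origin at the centre of its underside.
- case: Loose purple pencil case 75 x 190 x 60 mm at the left; leave it. Origin at the centre of its underside.
- saw: Loose hand saw with a blue handle, 520 mm long, at the right; leave it. Origin on its underside.
- hammer: Loose hammer at the left; leave it. Origin on its underside.
Things that resemble listed ones, but are neither listed nor needed, are in the scene too. Leave any purple or white look-alike of the disc_a alone.

How it is judged:
At the end, for the whole second after the job is handed in: One disc is home in the free slot of each rack: its centre within 5 mm (horizontally) of the rack's home point, lying flat (within 0.06 rad) in the second or third slot (underside 56.5 to 76.5 mm above the bench), at rest (((horizontal distance between disc_a and left_home below 0.005 m and height (world z) of disc_a between 0.0565 and 0.0765 m and angle between disc_a's own z axis and vertical below 0.06 rad and linear speed of disc_a below 0.02 m/s) or (horizontal distance between disc_b and left_home below 0.005 m and height (world z) of disc_b between 0.0565 and 0.0765 m and angle between disc_b's own z axis and vertical below 0.06 rad and linear speed of disc_b below 0.02 m/s)) and ((horizontal distance between disc_a and right_home below 0.005 m and height (world z) of disc_a between 0.0565 and 0.0765 m and angle between disc_a's own z axis and vertical below 0.06 rad and linear speed of disc_a below 0.02 m/s) or (horizontal distance between disc_b and right_home below 0.005 m and height (world z) of disc_b between 0.0565 and 0.0765 m and angle between disc_b's own z axis and vertical below 0.06 rad and linear speed of disc_b below 0.02 m/s))); the robot touches nothing.
It fails at once if a disc is forced: pushed with more than 45 N (contact force between any of the arm, the fingers and disc_a above 45 N or contact force between any of the arm, the fingers and disc_b above 45 N).
It fails at once if a bystander (block, offcut, file, glue bottle, pencil case, saw or hammer) is moved by more than 30 mm (distance of any of block, wedge, file, glue, case, saw, hammer from where it was at the start of the episode above 0.03 m).
It also fails if it takes over 72 s, if anything falls off the work surface, if the arm or the gripper's body presses on something with over 40 N, if the wrist force passes 120 N, or if a joint passes its speed limit or range.

## Robot

A 6-joint arm with a two-finger parallel gripper is mounted at the origin on the work surface. World frame = base frame: x ahead of the robot, y to its left, z up, the work surface at z = 0. Lengths are in m, angles in rad, forces in N, time in s.
With the tool pointing down it reaches from about 0.425 to 1.125 m from the base axis. Payload 14.9 kg.
Tool frame: the origin (TCP) lies midway between the tips of the shut fingers; the grasp point (between the pads) lies 19 mm behind it; z points along the fingers, y is the line along which they close (so a half turn about z gives the same grasp; the last joint's range is limited). The gripper opens to 91 mm and grips with 3 to 60 N. Pads are 32 mm wide; open, the fingers measure 118 mm over their backs; the gripper's body (76 mm by 178 mm) begins 60 mm behind the grasp point.
Start: joints at [-1.138, 0.379, 1.734, -0, 1.028, -0.033], TCP at [0.314, -0.625, 0.214] pointing down, gripper open.
Joint ranges: [-2.77, 2.77], [-0.74, 2.19], [0, 2.66], [-1.06, 4.2], [0.31, 2.87], [-3.08, 3.08]. Speed limits (rad/s): [1.89, 1.89, 2.39, 3.14, 3.14, 3.14].

## Interface

Orientations are given as a 3x3 rotation matrix whose columns are the frame's x, y, z axes.
In Python, from bench import read_state, cams, hand_in, spotter gives the robot as it stands.
- The arm moves only by the tool jog_arm, never from a script. Its argument "increments" is a list of rows, each an object with "delta_pos": the shift along the tool's x, y, z in m, a list of three; "dr": the turn, a rotation vector about the tool's x, y, z in rad, a list of three; "gripper": the opening, from -1 (shut) to 1 (fully open). A call has 1 to 20 rows; each row shifts and turns the commanded pose from where the row before left it, along the tool's axes as they then stand; what a row does not reach is not made up. A row lasts 1/8 s, in which the tool goes at most 62.5 mm and 10.7 degrees, less where a joint would pass 70% of its speed; a pose out of reach is approached as far as the arm can. A call with a gripper value outside its range is refused whole. The fingers move at their own pace and stop on an object; "newtons" is the grip in N (left out, the last holds). Time passes only in rows, so rows that do not move let the fingers close. It gives the time, the measured TCP pose, the force, the opening and the grip force at its end, in the units of the state.
- read_state(): the state, without advancing time (a new reading comes with each control period).
- cams.camera(name): name is "scene" or "top"; returns a dict with "color" (400x640x3 uint8, red, green, blue), "range_z" (400x640 float32, m along the optical axis (not along the pixel's ray), 0 where there is no reading), "camera_matrix" (3x3 intrinsics, pixels), "xyz" and "rotation" of the camera in the world. Camera axes: x right, y down, z forward; pixel columns grow to the right and rows downward; lengths in m; the calibration is good to about 2 mm. A picture is of the moment at which its call begins.
- hand_in(): hands the job in; it is judged then, once.
Trained networks look in a picture, given as the dict that the camera call returned (one of the last four; its "shot" number tells which), for a name from the list of things; names that differ only in an ending like _2 or _b are one class to them, and where a whole thing is asked for, a point or a joint stands for the part that bears it (a point fixed in the world has none). Each returns a list of dicts, best first, with "conf" (0 to 1); they miss things now and then, are a little off and sometimes report something else, mostly with a low value. They report only what shows in the picture. A call takes as long as a camera call. They do not tell look-alikes from the thing itself.
- spotter.regions_of(thing, picture): "pixels" (400x640 bool, what is visible of it) and "uv" ([column, row] in pixels, amid what is visible of it).
The state is a dict: "clock": time; "joint_positions": joint angles; "qd": joint speeds; "tau": joint torques, N m; "ee_pos": TCP position; "eef_rot": TCP orientation; "contact_force": force on the tool from outside, world axes, zero at the start; "moment": the same for the moment, N m; "finger_gap": finger opening in m; "finger_force": force on a finger pad.
Only numpy, scipy, OpenCV 4.12 (cv2) and the standard library are available. Lean on these libraries where they do the work, as an engineer would, in place of code of your own. Each camera call takes 0.05 s, during which the arm holds its last target. There are 200 camera calls.

## Working session

There is one attempt and no reset: what is moved stays moved. The work goes in short steps, Python scripts to look and compute and a tool call to move; the robot and the scene stay as the last step left them, time stands still between calls to the robot, and variables do not carry over. Pictures are saved under pics/ and viewed, at most 10 in all, crops included, and the job is handed in when it is done.

Besides the shell and the picture viewer there is one more tool, called after "Request:" as a command line: name --argument value ..., lists and objects as JSON in quotes. jog_arm: Moves the arm, as the interface text tells. Its arguments: {"type":"object","properties":{"increments":{"type":"array","items":{"type":"object","properties":{"delta_pos":{"type":"array","items":{"type":"number"}},"dr":{"type":"array","items":{"type":"number"}},"gripper":{"type":"number"}}}},"newtons":{"type":"number"}},"required":["increments"]}

```bash
mkdir -p pics
cat > h.py <<'E'
import numpy as np,cv2
from bench import read_state,cams,hand_in,spotter
def P(d,mask_or_uv):
    K=d['camera_matrix'];z=d['range_z']
    v,u=np.nonzero(mask_or_uv)
    zz=z[v,u];k=zz>0;u,v,zz=u[k],v[k],zz[k]
    c=np.stack([(u-K[0,2])*zz/K[0,0],(v-K[1,2])*zz/K[1,1],zz],1)
    return c@np.array(d['rotation']).T+np.array(d['xyz'])
def save(d,n): cv2.imwrite('pics/'+n,d['color'][:,:,::-1])
E
python3 - <<'E'
from h import *
t=cams.camera('top');s=cams.camera('scene')
save(t,'t0.png');save(s,'s0.png')
for n,d in(('top',t),('scene',s)):
    print(n,d['xyz'],np.round(d['rotation'],3).tolist(),d['camera_matrix'][0,0])
    for th in('disc_a','lift_knob','lift_top','stand','glue','wedge'):
        for r in spotter.regions_of(th,d)[:4]:
            p=P(d,r['pixels'])
            if len(p): print(th,round(r['conf'],2),r['uv'],np.round(np.median(p,0),4),np.round(p.min(0),3),np.round(p.max(0),3))
print(read_state())
E
```

```text
top [ 0.46833507 -0.02180278  1.36141569] [[-0.011, -0.997, 0.077], [-1.0, 0.011, -0.005], [0.004, -0.077, -0.997]] 453.1836320715948
disc_a 0.97 [378.7, 272.5] [ 0.3478 -0.1991  0.0069] [ 0.3   -0.25  -0.005] [ 0.395 -0.15   0.016]
disc_a 0.96 [330.5, 206.6] [ 0.5412 -0.0602  0.047 ] [ 0.493 -0.109  0.038] [ 0.59  -0.01   0.056]
disc_a 0.86 [384.9, 136.5] [ 0.7659 -0.236   0.0067] [ 0.718 -0.283 -0.004] [ 0.815 -0.185  0.016]
disc_a 0.82 [425.2, 254.1] [ 0.3965 -0.3349  0.0069] [ 0.349 -0.384 -0.004] [ 0.447 -0.286  0.017]
lift_knob 0.8 [299.7, 219.1] [0.5062 0.0199 0.0408] [ 0.419 -0.112  0.007] [0.611 0.157 0.104]
lift_top 0.84 [303.5, 216.2] [0.506  0.0195 0.0408] [ 0.419 -0.114  0.012] [0.605 0.156 0.104]
stand 0.84 [298.1, 217.7] [0.5045 0.0219 0.04  ] [ 0.412 -0.238 -0.003] [0.628 0.284 0.11 ]
stand 0.5 [344.0, 165.1] [ 0.6686 -0.1014  0.0124] [ 0.652 -0.244 -0.005] [0.686 0.052 0.031]
glue 0.93 [181.9, 162.2] [0.6746 0.3667 0.0986] [ 0.655  0.351 -0.003] [0.721 0.4   0.156]
glue 0.36 [263.1, 169.0] [0.6569 0.1408 0.0224] [0.632 0.096 0.008] [0.682 0.188 0.029]
wedge 0.69 [253
[... 1434 characters left out ...]
914e-05,
        1.02851569e+00, -3.32980938e-02]), 'qd': array([0.00037903, 0.00013281, 0.00145131, 0.00105236, 0.00137249,
       0.00126951]), 'tau': array([-9.17826692e-04, -7.63542223e+01, -4.34687018e+01,  6.49621245e-02,
        3.89044115e-02,  1.06197465e-04]), 'ee_pos': array([ 0.31436745, -0.62541786,  0.21390466]), 'eef_rot': array([[ 8.93483096e-01,  4.49096824e-01, -1.45411076e-05],
       [ 4.49096824e-01, -8.93483093e-01,  7.49367159e-05],
       [ 2.06616074e-05, -7.34850542e-05, -9.99999997e-01]]), 'contact_force': array([-0.4652667 , -0.55250259,  0.05147025]), 'moment': array([-0.04735074, -0.01183938,  0.01887498]), 'finger_force': 0.0, 'finger_gap': 0.09096723920968436}
```

Run:
```python
from h import *
t=cv2.imread('pics/t0.png')[110:320,150:450];cv2.imwrite('pics/t0c.png',cv2.resize(t,(800,560)))
t=cv2.imread('pics/s0.png')[130:330,200:500];cv2.imwrite('pics/s0c.png',cv2.resize(t,(800,533),interpolation=cv2.INTER_CUBIC))
d=cams.camera('top')
full=P(d,np.ones((400,640),bool)); 
c=d['color'].reshape(-1,3)[(d['range_z']>0).ravel()].astype(int)
# red knob; 
hsv=cv2.cvtColor(d['color'],cv2.COLOR_RGB2HSV).reshape(-1,3)[(d['range_z']>0).ravel()].astype(int)
x,y,z=full.T
k=(abs(x-.43)<.08)&(abs(y-.02)<.1)&(z>.06)
print('knob pts',k.sum(),np.round(full[k].mean(0),4),np.round(full[k].min(0),3),np.round(full[k].max(0),3),np.median(c[k],0))
# racks top
for sgn,yy in((1,.21),(-1,-.17)):
    k=(z>.095)&(z<.112)&(abs(x-.52)<.1)&(abs(y-yy)<.07)
    r=cv2.minAreaRect((full[k][:,:2]*1000).astype(np.float32));print(k.sum(),r)
# orange
k=(hsv[:,0]<22)&(hsv[:,1]>130)&(hsv[:,2]>120)&(z>.03)&(z<.065)&(abs(x-.53)<.12)&(abs(y-.02)<.17)
for s in(1,-1):
    q=full[k&((y-.02)*s>0)]
    if len(q)>20:
        (cc,r)=cv2.minEnclosingCircle((q[:,:2]*1000).astype(np.float32));print('disc',len(q),cc,r,np.median(q[:,2]))
```

```text
knob pts 68 [0.4359 0.0156 0.0981] [0.424 0.004 0.083] [0.449 0.027 0.105] [109.  39.  37.]
1310 ((518.9131469726562, 218.66925048828125), (125.51008605957031, 95.29579162597656), 3.706319808959961)
1286 ((543.055419921875, -175.37826538085938), (126.13428497314453, 95.21994018554688), 3.740236759185791)
disc 714 (530.8999633789062, 104.82630157470703) 44.55677032470703 0.04712774118414076
disc 709 (541.5487060546875, -61.19740295410156) 45.42023468017578 0.046808132181348716
```

View pics/t0c.png

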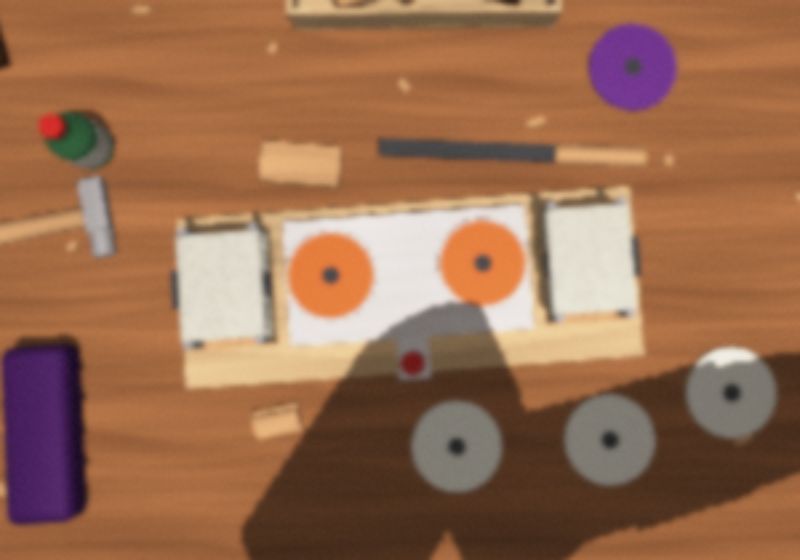

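View pics/s0c.png

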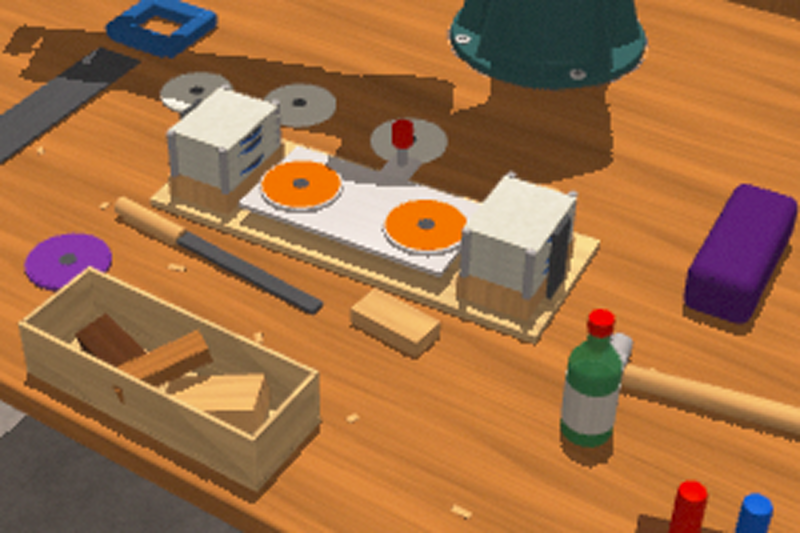

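Both orange discs lie on the plate, near crop (330,275) and (483,262) in the top view. The red knob is at (412,362). Stand origin is about (0.531, 0.0215) with yaw about 3.55°. Next I move above the knob.

Request:
jog_arm --increments '[{"delta_pos": [0.033,-0.0431,0],"gripper": 0.1},{"delta_pos": [0.033,-0.0431,0]},{"delta_pos": [0.033,-0.0431,0]},{"delta_pos": [0.033,-0.0431,0]},{"delta_pos": [0.033,-0.0431,0]},{"delta_pos": [0.033,-0.0431,0]},{"delta_pos": [0.033,-0.0431,0]},{"delta_pos": [0.033,-0.0431,0]},{"delta_pos": [0.033,-0.0431,0]},{"delta_pos": [0.033,-0.0431,0]},{"delta_pos": [0.033,-0.0431,0]},{"delta_pos": [0.033,-0.0431,0]},{"dr": [0,0,-0.1667]},{"dr": [0,0,-0.1667]},{"dr": [0,0,-0.1667]},{"dr": [0,0,-0.1667]},{"dr": [0,0,-0.1667]},{"dr": [0,0,-0.1667]},{"dr": [0,0,-0.1667]}]'

```text
invalid input at $.increments[0]: expected keys delta_pos, dr, gripper
```

Run:
```python
from h import *
s=read_state();print(s['ee_pos'],s['eef_rot'].round(4).tolist(),s['finger_gap'],s['joint_positions'].round(2))
d=cams.camera('scene');save(d,'s1.png');K=d['camera_matrix'];R=np.array(d['rotation']);
# project rack landmark heights
th=np.radians(3.55);X=np.array([np.cos(th),np.sin(th),0]);Y=np.array([-np.sin(th),np.cos(th),0]);O=np.array([.531,.0215,0])
big=cv2.imread('pics/s1.png')
def pr(x,y,z):
    c=R.T@(O+X*x+Y*y+[0,0,z]-np.array(d['xyz']));return (K@c/c[2])[:2]
outs=[]
# perspective-rectify right mouth plane and left side planes
S=4
for pts in ([(-60,-151),(60,-151)],[(60,237),(-60,237)],[(65,150),(65,240)]):
    (a,b),(c,e)=pts
    src=np.float32([pr(a/1e3,b/1e3,.11),pr(c/1e3,e/1e3,.11),pr(c/1e3,e/1e3,.03),pr(a/1e3,b/1e3,.03)])
    dst=np.float32([[0,0],[390,0],[390,320],[0,320]])
    im=cv2.warpPerspective(big,cv2.getPerspectiveTransform(src,dst),(390,320),flags=cv2.INTER_NEAREST)
    for zf in(45,59,73,87): cv2.line(im,(0,int((110-zf)*4)),(12,int((110-zf)*4)),(0,0,255),2)
    outs.append(im)
outs.append(cv2.resize(big[150:215,255:335],(390,320),interpolation=cv2.INTER_CUBIC))
cv2.imwrite('pics/r1.png',np.vstack([np.hstack(outs[:2]),np.hstack(outs[2:])])[:600])
```

```text
[ 0.3143975  -0.62543028  0.21392293] [[0.8935, 0.4491, 0.0], [0.4491, -0.8935, -0.0], [0.0, 0.0, -1.0]] 0.09151179478594827 [-1.14  0.38  1.73  0.    1.03 -0.03]
```

View pics/r1.png

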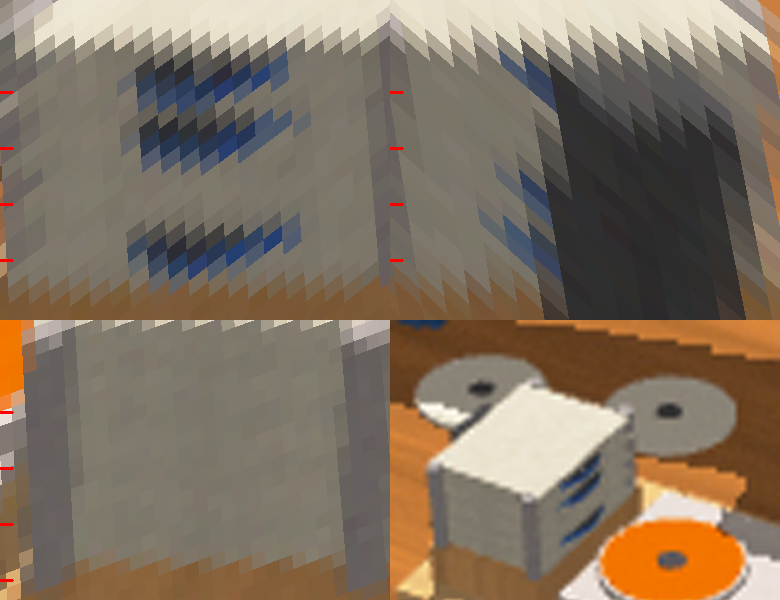

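The rectified view shows the right rack's blue discs in slots 1, 3 and 4, so its free slot is the second (59 mm). The left rack, seen from behind, has blue in slots 1, 2 and 4, so its free slot is the third (73 mm). The move call was refused for missing keys, so I resend it with all of them.

Request:
jog_arm --increments '[{"delta_pos": [0.033,-0.0431,0],"dr": [0,0,0],"gripper": 0.1},{"delta_pos": [0.033,-0.0431,0],"dr": [0,0,0],"gripper": 0.1},{"delta_pos": [0.033,-0.0431,0],"dr": [0,0,0],"gripper": 0.1},{"delta_pos": [0.033,-0.0431,0],"dr": [0,0,0],"gripper": 0.1},{"delta_pos": [0.033,-0.0431,0],"dr": [0,0,0],"gripper": 0.1},{"delta_pos": [0.033,-0.0431,0],"dr": [0,0,0],"gripper": 0.1},{"delta_pos": [0.033,-0.0431,0],"dr": [0,0,0],"gripper": 0.1},{"delta_pos": [0.033,-0.0431,0],"dr": [0,0,0],"gripper": 0.1},{"delta_pos": [0.033,-0.0431,0],"dr": [0,0,0],"gripper": 0.1},{"delta_pos": [0.033,-0.0431,0],"dr": [0,0,0],"gripper": 0.1},{"delta_pos": [0.033,-0.0431,0],"dr": [0,0,0],"gripper": 0.1},{"delta_pos": [0.033,-0.0431,0],"dr": [0,0,0],"gripper": 0.1},{"delta_pos": [0,0,0],"dr": [0,0,-0.1667],"gripper": 0.1},{"delta_pos": [0,0,0],"dr": [0,0,-0.1667],"gripper": 0.1},{"delta_pos": [0,0,0],"dr": [0,0,-0.1667],"gripper": 0.1},{"delta_pos": [0,0,0],"dr": [0,0,-0.1667],"gripper": 0.1},{"delta_pos": [0,0,0],"dr": [0,0,-0.1667],"gripper": 0.1},{"delta_pos": [0,0,0],"dr": [0,0,-0.1667],"gripper": 0.1},{"delta_pos": [0,0,0],"dr": [0,0,-0.1667],"gripper": 0.1}]'

```text
clock: 3.18
ee_pos: [0.436, 0.0145, 0.2141]
eef_rot: [[-0.067, 0.998, 0.0], [0.998, 0.067, -0.0], [-0.0, 0.0, -1.0]]
contact_force: [-0.0, 0.1, 0.0]
finger_gap: 0.0501
finger_force: 0.0
```

```bash
cat >> h.py <<'E'
th=np.radians(3.55);X=np.array([np.cos(th),np.sin(th),0]);Y=np.array([-np.sin(th),np.cos(th),0]);O=np.array([.531,.0215,0])
def S(p): q=np.array(p)-O; return np.array([q@X,q@Y,q[2]]).round(4)
def rep():
    s=read_state();print('t',s['clock'],'stand-frame tcp',S(s['ee_pos']),'yaw',np.degrees(np.arctan2(s['eef_rot'][1,0],s['eef_rot'][0,0])).round(2),'F',s['contact_force'].round(1),'gap',round(s['finger_gap'],4))
def discs(n='top'):
    d=cams.camera(n);p=P(d,np.ones((400,640),bool));ok=(d['range_z']>0).ravel()
    hsv=cv2.cvtColor(d['color'],cv2.COLOR_RGB2HSV).reshape(-1,3)[ok].astype(int)
    q=(p-O)@np.stack([X,Y,[0,0,1]],1)
    k=(hsv[:,0]<22)&(hsv[:,1]>170)&(hsv[:,2]>60)&(abs(q[:,0])<.08)&(abs(q[:,1])<.2)&(q[:,2]>.035)
    for s in(1,-1):
        r=q[k&(q[:,1]*s>0)]
        if len(r)>20:
            c,rad=cv2.minEnclosingCircle((r[:,:2]*1000).astype(np.float32));print(n,'disc',len(r),np.round(c,1),round(rad,1),'z',np.median(r[:,2]).round(4),'ext',r[:,:2].min(0).round(3),r[:,:2].max(0).round(3))
    return d,q
E
python3 -c "
from h import *
rep();discs('scene')"
```

```text
t 3.175 stand-frame tcp [-0.0953 -0.0011  0.2141] yaw 93.86 F [-0.   0.1  0. ] gap 0.0501
scene disc 429 [-17.1  56.8] 83.1 z 0.0459 ext [-0.08  0.  ] [0.053 0.13 ]
scene disc 374 [-14.3 -60.8] 74.6 z 0.0458 ext [-0.075 -0.129] [ 0.052 -0.018]
```

Request:
jog_arm --increments '[{"delta_pos": [0.001,0,0.04],"dr": [0,0,0],"gripper": 0.1},{"delta_pos": [0,0,0.04],"dr": [0,0,0],"gripper": 0.1},{"delta_pos": [0,0,0.04],"dr": [0,0,0],"gripper": 0.1},{"delta_pos": [0,0,0.029],"dr": [0,0,0],"gripper": 0.1},{"delta_pos": [0,0,0],"dr": [0,0,0],"gripper": -1},{"delta_pos": [0,0,0],"dr": [0,0,0],"gripper": -1},{"delta_pos": [0,0,0],"dr": [0,0,0],"gripper": -1},{"delta_pos": [0,0,0],"dr": [0,0,0],"gripper": -1}]' --newtons 40

```text
clock: 4.22
ee_pos: [0.4359, 0.0155, 0.0661]
eef_rot: [[-0.061, 0.998, 0.0], [0.998, 0.061, -0.0], [-0.0, 0.0, -1.0]]
contact_force: [-3.7, -0.9, 5.0]
finger_gap: 0.0251
finger_force: 40.0
```

```bash
python3 -c "
from h import *
rep()"
```

```text
t 4.225 stand-frame tcp [-0.0953 -0.0001  0.0661] yaw 93.53 F [-3.7 -0.9  5. ] gap 0.0251
```

Request:
jog_arm --increments '[{"delta_pos": [0,0,-0.003],"dr": [0,0,0],"gripper": -1},{"delta_pos": [0,0,-0.003],"dr": [0,0,0],"gripper": -1},{"delta_pos": [0,0,-0.003],"dr": [0,0,0],"gripper": -1},{"delta_pos": [0,0,-0.003],"dr": [0,0,0],"gripper": -1},{"delta_pos": [0,0,-0.003],"dr": [0,0,0],"gripper": -1},{"delta_pos": [0,0,-0.003],"dr": [0,0,0],"gripper": -1},{"delta_pos": [0,0,-0.0025],"dr": [0,0,0],"gripper": -1},{"delta_pos": [0,0,0],"dr": [0,0,0],"gripper": -1},{"delta_pos": [0,0,0],"dr": [0,0,0],"gripper": -1}]'

```text
clock: 5.35
ee_pos: [0.4359, 0.0155, 0.0858]
eef_rot: [[-0.062, 0.998, -0.0], [0.998, 0.062, -0.0], [-0.0, -0.0, -1.0]]
contact_force: [-1.5, -2.5, 3.2]
finger_gap: 0.0254
finger_force: 40.0
```

```bash
python3 -c "
from h import *
rep()
for n in('scene','top'):
  d,q=discs(n)
  k=(abs(q[:,1])<.02)&(abs(q[:,0])<.06)&(q[:,2]>.03)&(q[:,2]<.075);print(k.sum(),np.median(q[k,2]))
  for s in (1,-1):
    k=(abs(q[:,1]-s*.194)<.03)&(abs(q[:,0])<.04)&(q[:,2]>.09)&(q[:,2]<.115);print('rack top',np.median(q[k,2]))
"
```

```text
t 5.35 stand-frame tcp [-0.0953 -0.0001  0.0858] yaw 93.55 F [-1.5 -2.5  3.2] gap 0.0254
scene disc 428 [-16.4  66.7] 75.9 z 0.0656 ext [-0.079  0.023] [0.051 0.131]
scene disc 378 [-15.1 -54.5] 79.7 z 0.0654 ext [-0.076 -0.128] [ 0.051 -0.003]
296 0.05901130752070749
rack top 0.10035909784809005
rack top 0.10018176854890742
top disc 642 [ 0.9 77.9] 48.0 z 0.0666 ext [-0.038  0.037] [0.047 0.123]
top disc 627 [  5.8 -81.8] 43.2 z 0.0665 ext [-0.035 -0.125] [ 0.046 -0.04 ]
354 0.0603686750965825
rack top 0.10163137530296429
rack top 0.10170655783497651
```

Request:
jog_arm --increments '[{"delta_pos": [0,0,0],"dr": [0,0,0],"gripper": 0.1},{"delta_pos": [0,0,0],"dr": [0,0,0],"gripper": 0.1},{"delta_pos": [0,0,0],"dr": [0,0,0],"gripper": 0.1},{"delta_pos": [0,0,-0.02],"dr": [0,0,0],"gripper": 0.1},{"delta_pos": [0,0,-0.035],"dr": [0,0,0],"gripper": 0.1},{"delta_pos": [0,0.05,0],"dr": [0,0,0],"gripper": -0.34},{"delta_pos": [-0.005,0.05,0],"dr": [0,0,0],"gripper": -0.34},{"delta_pos": [0,0,0.035],"dr": [0,0,0],"gripper": -0.34},{"delta_pos": [0,0,0.03],"dr": [0,0,0],"gripper": -0.34},{"delta_pos": [0,0,0.0],"dr": [0,0,0],"gripper": -0.34}]'

```text
clock: 6.7
ee_pos: [0.5345, 0.0168, 0.0737]
eef_rot: [[-0.062, 0.998, -0.004], [0.998, 0.062, 0.0], [0.0, -0.004, -1.0]]
contact_force: [0.0, -0.5, 0.1]
finger_gap: 0.03
finger_force: 0.0
```

```bash
python3 -c "
from h import *
rep();d,q=discs('scene');save(d,'s2.png')
# dark centre spots in scene
c=cv2.imread('pics/s2.png')
cv2.imwrite('pics/s2c.png',cv2.resize(c[130:270,250:450],(800,560),interpolation=cv2.INTER_CUBIC))"
```

```text
t 6.7 stand-frame tcp [ 0.0032 -0.0049  0.0737] yaw 93.55 F [ 0.  -0.5  0.1] gap 0.03
scene disc 441 [-17.   56.9] 81.5 z 0.0656 ext [-0.079  0.004] [0.056 0.13 ]
scene disc 322 [  5.4 -67.3] 63.1 z 0.0653 ext [-0.025 -0.129] [ 0.051 -0.006]
```

View pics/s2c.png

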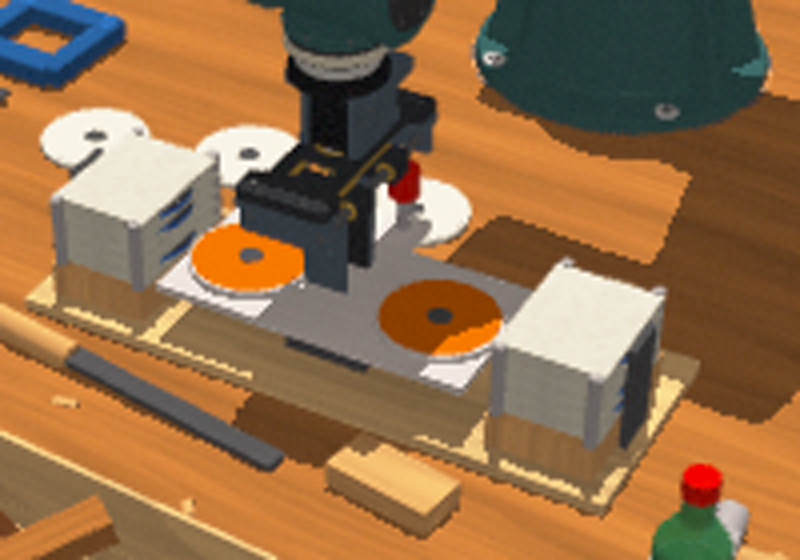

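Fingers sit between the two discs, centred behind the right one at crop (250,255). I lower them and start pushing it toward the right rack.

Request:
jog_arm --increments '[{"delta_pos": [0,0.002,0.006],"dr": [0,0,0],"gripper": -0.34},{"delta_pos": [0,0,0.0055],"dr": [0,0,0],"gripper": -0.34},{"delta_pos": [0,0,0],"dr": [0,0,0],"gripper": -0.34},{"delta_pos": [-0.005,0,0],"dr": [0,0,0],"gripper": -0.34},{"delta_pos": [-0.005,0,0],"dr": [0,0,0],"gripper": -0.34},{"delta_pos": [-0.005,0,0],"dr": [0,0,0],"gripper": -0.34},{"delta_pos": [-0.005,0,0],"dr": [0,0,0],"gripper": -0.34},{"delta_pos": [-0.005,0,0],"dr": [0,0,0],"gripper": -0.34}]'

```text
clock: 7.75
ee_pos: [0.5395, -0.0084, 0.064]
eef_rot: [[-0.062, 0.998, 0.0], [0.998, 0.062, 0.0], [0.0, 0.0, -1.0]]
contact_force: [0.5, 1.0, -0.3]
finger_gap: 0.0303
finger_force: 0.6
```

```bash
python3 -c "
from h import *
rep();discs('top');d,q=discs('scene')"
```

```text
t 7.75 stand-frame tcp [ 0.0067 -0.0304  0.064 ] yaw 93.54 F [ 0.5  1.  -0.3] gap 0.0303
top disc 499 [ 4.6 82.9] 42.8 z 0.0666 ext [-0.037  0.057] [0.047 0.124]
top disc 176 [   4.6 -110.9] 35.7 z 0.0671 ext [-0.031 -0.136] [ 0.04  -0.107]
scene disc 434 [-17.5  57.9] 84.5 z 0.0655 ext [-0.079  0.   ] [0.052 0.13 ]
scene disc 241 [ 19.7 -67.9] 73.7 z 0.0657 ext [-0.013 -0.137] [ 0.057 -0.001]
```

Request:
jog_arm --increments '[{"delta_pos": [0,0,0.002],"dr": [0,0,0],"gripper": -0.34},{"delta_pos": [-0.005,-0.001,0],"dr": [0,0,0],"gripper": -0.34},{"delta_pos": [-0.005,-0.001,0],"dr": [0,0,0],"gripper": -0.34},{"delta_pos": [-0.005,-0.001,0],"dr": [0,0,0],"gripper": -0.34},{"delta_pos": [-0.005,-0.001,0],"dr": [0,0,0],"gripper": -0.34},{"delta_pos": [-0.005,-0.001,0],"dr": [0,0,0],"gripper": -0.34},{"delta_pos": [-0.005,-0.001,0],"dr": [0,0,0],"gripper": -0.34}]'

```text
clock: 8.72
ee_pos: [0.5354, -0.0388, 0.062]
eef_rot: [[-0.062, 0.998, 0.0], [0.998, 0.062, 0.0], [0.0, 0.0, -1.0]]
contact_force: [0.3, 0.5, 0.6]
finger_gap: 0.0302
finger_force: 0.4
```

```bash
python3 -c "
from h import *
rep();d,q=discs('scene');save(d,'s3.png')
c=cv2.imread('pics/s3.png')
cv2.imwrite('pics/s3c.png',cv2.resize(c[140:240,240:390],(800,533),interpolation=cv2.INTER_CUBIC))"
```

```text
t 8.725 stand-frame tcp [ 0.0006 -0.0604  0.062 ] yaw 93.54 F [0.3 0.5 0.6] gap 0.0302
scene disc 426 [-21.2  59.6] 83.4 z 0.0653 ext [-0.08  0.  ] [0.053 0.131]
scene disc 189 [ 16.5 -84.6] 70.4 z 0.0653 ext [-0.029 -0.155] [ 0.046 -0.021]
```

View pics/s3c.png

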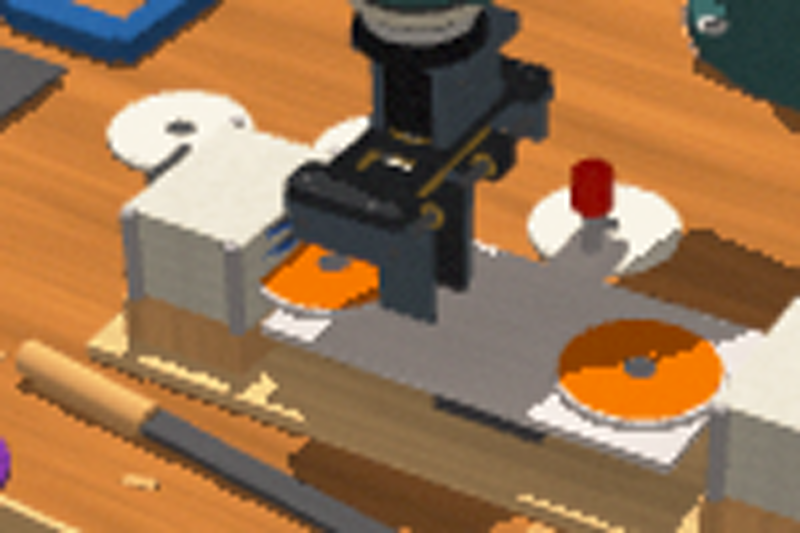

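The disc's front edge is entering the mouth at crop (275,270) and force stays under 1 N, so I continue.

Request:
jog_arm --increments '[{"delta_pos": [-0.005,0,0],"dr": [0,0,0],"gripper": -0.34},{"delta_pos": [-0.005,0,0],"dr": [0,0,0],"gripper": -0.34},{"delta_pos": [-0.005,0,0],"dr": [0,0,0],"gripper": -0.34},{"delta_pos": [-0.005,0,0],"dr": [0,0,0],"gripper": -0.34},{"delta_pos": [-0.005,0,0],"dr": [0,0,0],"gripper": -0.34},{"delta_pos": [-0.005,0,0],"dr": [0,0,0],"gripper": -0.34}]'

```text
clock: 9.52
ee_pos: [0.5373, -0.0687, 0.062]
eef_rot: [[-0.062, 0.998, 0.0], [0.998, 0.062, 0.0], [0.0, 0.0, -1.0]]
contact_force: [-0.1, 1.1, 0.5]
finger_gap: 0.0298
finger_force: 0.7
```

Request:
jog_arm --increments '[{"delta_pos": [-0.005,0,0],"dr": [0,0,0],"gripper": -0.34},{"delta_pos": [-0.005,0,0],"dr": [0,0,0],"gripper": -0.34},{"delta_pos": [-0.005,0,0],"dr": [0,0,0],"gripper": -0.34},{"delta_pos": [-0.004,0,0],"dr": [0,0,0],"gripper": -0.34}]'

```text
clock: 10.02
ee_pos: [0.5384, -0.0877, 0.0619]
eef_rot: [[-0.062, 0.998, -0.0], [0.998, 0.062, -0.0], [-0.0, -0.0, -1.0]]
contact_force: [0.1, 0.6, 0.4]
finger_gap: 0.0301
finger_force: 0.5
```

```bash
python3 -c "
from h import *
rep();d,q=discs('scene')"
```

```text
t 10.025 stand-frame tcp [ 0.0006 -0.1094  0.0619] yaw 93.55 F [0.1 0.6 0.4] gap 0.0301
scene disc 426 [ 2.3 84.6] 49.0 z 0.0653 ext [-0.043  0.039] [0.05 0.13]
scene disc 57 [  10.6 -108.1] 48.9 z 0.0665 ext [-0.032 -0.153] [ 0.043 -0.071]
```

Request:
jog_arm --increments '[{"delta_pos": [-0.003,0,0],"dr": [0,0,0],"gripper": -0.34},{"delta_pos": [-0.003,0,0],"dr": [0,0,0],"gripper": -0.34},{"delta_pos": [-0.003,0,0],"dr": [0,0,0],"gripper": -0.34},{"delta_pos": [-0.002,0,0],"dr": [0,0,0],"gripper": -0.34},{"delta_pos": [-0.002,0,0],"dr": [0,0,0],"gripper": -0.34}]'

```text
clock: 10.7
ee_pos: [0.5393, -0.1004, 0.062]
eef_rot: [[-0.062, 0.998, 0.0], [0.998, 0.062, 0.0], [0.0, 0.0, -1.0]]
contact_force: [0.6, 1.1, -0.3]
finger_gap: 0.0304
finger_force: 0.6
```

Request:
jog_arm --increments '[{"delta_pos": [-0.001,0,0],"dr": [0,0,0],"gripper": -0.34},{"delta_pos": [-0.001,0,0],"dr": [0,0,0],"gripper": -0.34}]'

```text
clock: 10.95
ee_pos: [0.5394, -0.1024, 0.062]
eef_rot: [[-0.062, 0.998, 0.0], [0.998, 0.062, -0.0], [-0.0, 0.0, -1.0]]
contact_force: [-0.3, 0.9, -0.0]
finger_gap: 0.0304
finger_force: 0.6
```

Request:
jog_arm --increments '[{"delta_pos": [-0.001,0,0],"dr": [0,0,0],"gripper": -0.34}]'

```text
clock: 11.08
ee_pos: [0.5394, -0.1033, 0.062]
eef_rot: [[-0.062, 0.998, 0.0], [0.998, 0.062, 0.0], [0.0, 0.0, -1.0]]
contact_force: [0.1, 1.2, 0.9]
finger_gap: 0.03
finger_force: 0.7
```

Request:
jog_arm --increments '[{"delta_pos": [-0.0007,0,0],"dr": [0,0,0],"gripper": -0.34},{"delta_pos": [-0.0007,0,0],"dr": [0,0,0],"gripper": -0.34}]'

```text
clock: 11.32
ee_pos: [0.5394, -0.1045, 0.0619]
eef_rot: [[-0.062, 0.998, -0.0], [0.998, 0.062, 0.0], [0.0, -0.0, -1.0]]
contact_force: [-0.2, 7.4, 2.2]
finger_gap: 0.0302
finger_force: 3.3
```

Request:
jog_arm --increments '[{"delta_pos": [-0.0007,0,0],"dr": [0,0,0],"gripper": -0.34},{"delta_pos": [-0.0007,0,0],"dr": [0,0,0],"gripper": -0.34}]'

```text
clock: 11.58
ee_pos: [0.5394, -0.1051, 0.0619]
eef_rot: [[-0.061, 0.998, -0.001], [0.998, 0.061, 0.002], [0.002, -0.0, -1.0]]
contact_force: [0.2, 18.2, 4.5]
finger_gap: 0.0303
finger_force: 8.3
```

```bash
python3 -c "
from h import *
rep();d,q=discs('scene');save(d,'s4.png')
c=cv2.imread('pics/s4.png')
cv2.imwrite('pics/s4c.png',cv2.resize(c[140:240,240:390],(800,533),interpolation=cv2.INTER_CUBIC))"
```

```text
t 11.575 stand-frame tcp [ 0.0005 -0.1268  0.0619] yaw 93.51 F [ 0.2 18.2  4.5] gap 0.0303
scene disc 427 [-14.4  54. ] 83.6 z 0.0652 ext [-0.08   0.001] [0.051 0.13 ]
scene disc 24 [   9.  -111.7] 42.4 z 0.1681 ext [-0.032 -0.153] [ 0.044 -0.088]
```

View pics/s4c.png

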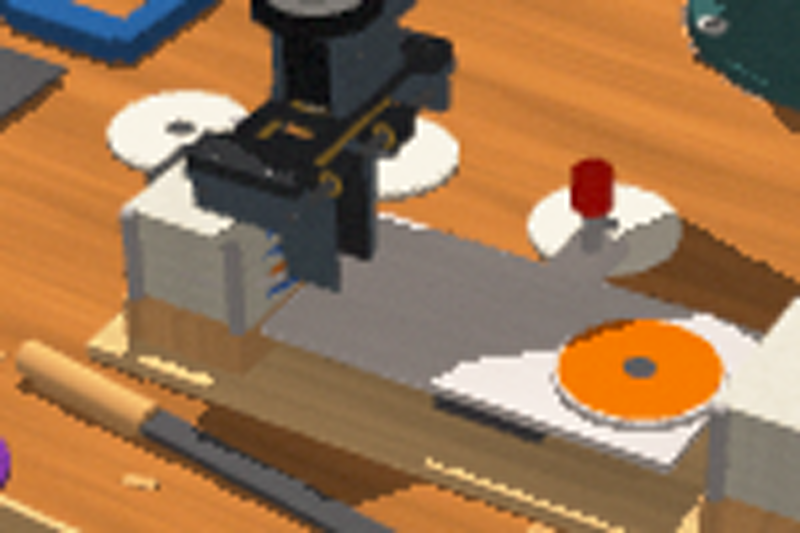

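The disc is home: contact came at the expected place, force rose to 18 N, and only a thin orange edge shows between the blue ones at crop (280,268). I back off and return to the knob.

Request:
jog_arm --increments '[{"delta_pos": [0.003,0,0],"dr": [0,0,0],"gripper": -0.34},{"delta_pos": [0.009,0,0],"dr": [0,0,0],"gripper": -0.34},{"delta_pos": [0.01,0,0],"dr": [0,0,0],"gripper": -0.34},{"delta_pos": [0,0,-0.04],"dr": [0,0,0],"gripper": -0.34},{"delta_pos": [0,0,-0.035],"dr": [0,0,0],"gripper": 0.1},{"delta_pos": [0.035,-0.032,0],"dr": [0,0,0],"gripper": 0.1},{"delta_pos": [0.035,-0.032,0],"dr": [0,0,0],"gripper": 0.1},{"delta_pos": [0.035,-0.032,0],"dr": [0,0,0],"gripper": 0.1},{"delta_pos": [0,0,0],"dr": [0,0,0],"gripper": 0.1},{"delta_pos": [0,0,0],"dr": [0,0,0],"gripper": 0.1}]'

```text
clock: 12.88
ee_pos: [0.4365, 0.0149, 0.1373]
eef_rot: [[-0.063, 0.998, 0.001], [0.998, 0.063, -0.0], [-0.0, 0.001, -1.0]]
contact_force: [0.1, 0.4, 0.0]
finger_gap: 0.0497
finger_force: 0.0
```

```bash
python3 -c "
from h import *
rep();discs('top');discs('scene')"
```

```text
t 12.875 stand-frame tcp [-0.0948 -0.0007  0.1373] yaw 93.59 F [0.1 0.4 0. ] gap 0.0497
top disc 617 [ 4.3 76.2] 47.8 z 0.0664 ext [-0.037  0.035] [0.046 0.123]
scene disc 431 [-20.7  65.1] 80.1 z 0.0652 ext [-0.079  0.011] [0.054 0.13 ]
scene disc 21 [-28.4 -76.9] 90.1 z 0.0645 ext [-0.076 -0.154] [ 0.021 -0.   ]
```

Next: grip the knob and raise by 14 mm, compensating for droop.

Request:
jog_arm --increments '[{"delta_pos": [0,0,0.03],"dr": [0,0,0],"gripper": 0.1},{"delta_pos": [0,0,0.0215],"dr": [0,0,0],"gripper": 0.1},{"delta_pos": [0,0,0],"dr": [0,0,0],"gripper": 0.1},{"delta_pos": [0,0,0],"dr": [0,0,0],"gripper": -1},{"delta_pos": [0,0,0],"dr": [0,0,0],"gripper": -1},{"delta_pos": [0,0,0],"dr": [0,0,0],"gripper": -1},{"delta_pos": [0,0,0],"dr": [0,0,0],"gripper": -1}]' --newtons 40

```text
clock: 13.85
ee_pos: [0.436, 0.0147, 0.0858]
eef_rot: [[-0.062, 0.998, 0.0], [0.998, 0.062, -0.0], [-0.0, 0.0, -1.0]]
contact_force: [-2.5, -2.2, 5.2]
finger_gap: 0.0251
finger_force: 40.0
```

Request:
jog_arm --increments '[{"delta_pos": [0,0,-0.003],"dr": [0,0,0],"gripper": -1},{"delta_pos": [0,0,-0.003],"dr": [0,0,0],"gripper": -1},{"delta_pos": [0,0,-0.003],"dr": [0,0,0],"gripper": -1},{"delta_pos": [0,0,-0.003],"dr": [0,0,0],"gripper": -1},{"delta_pos": [0,0,-0.0025],"dr": [0,0,0],"gripper": -1},{"delta_pos": [0,0,0],"dr": [0,0,0],"gripper": -1},{"delta_pos": [0,0,0],"dr": [0,0,0],"gripper": -1}]'

```text
clock: 14.72
ee_pos: [0.436, 0.0147, 0.1]
eef_rot: [[-0.062, 0.998, 0.0], [0.998, 0.062, -0.0], [-0.0, 0.0, -1.0]]
contact_force: [0.7, -2.4, -3.5]
finger_gap: 0.0255
finger_force: 40.0
```

```bash
python3 -c "
from h import *
rep()
for n in('scene','top'):
  d,q=discs(n)
  k=(abs(q[:,1])<.02)&(abs(q[:,0])<.06)&(q[:,2]>.03)&(q[:,2]<.085);print(k.sum(),np.median(q[k,2]))
"
```

```text
t 14.725 stand-frame tcp [-0.0953 -0.0009  0.1   ] yaw 93.55 F [ 0.7 -2.4 -3.5] gap 0.0255
scene disc 429 [-19.6  70.7] 74.2 z 0.0794 ext [-0.077  0.024] [0.05 0.13]
scene disc 25 [-27.4 -75.6] 90.4 z 0.0645 ext [-0.078 -0.151] [ 0.024 -0.001]
300 0.07277366039022243
top disc 658 [ 0.5 77.3] 48.4 z 0.0804 ext [-0.038  0.036] [0.046 0.124]
366 0.07394239493368016
```

Request:
jog_arm --increments '[{"delta_pos": [0,0,0],"dr": [0,0,0],"gripper": 0.1},{"delta_pos": [0,0,0],"dr": [0,0,0],"gripper": 0.1},{"delta_pos": [0,0,0],"dr": [0,0,0],"gripper": 0.1},{"delta_pos": [0,0,-0.02],"dr": [0,0,0],"gripper": 0.1},{"delta_pos": [0,0,-0.032],"dr": [0,0,0],"gripper": 0.1},{"delta_pos": [0,0,0],"dr": [0,0,0],"gripper": 0.1},{"delta_pos": [0,0.05,0],"dr": [0,0,0],"gripper": -0.34},{"delta_pos": [0.006,0.05,0],"dr": [0,0,0],"gripper": -0.34},{"delta_pos": [0,0,0],"dr": [0,0,0],"gripper": -0.34},{"delta_pos": [0,0,0.035],"dr": [0,0,0],"gripper": -0.34},{"delta_pos": [0,0,0.03],"dr": [0,0,0],"gripper": -0.34},{"delta_pos": [0,0,0],"dr": [0,0,0],"gripper": -0.34},{"delta_pos": [0,0,0],"dr": [0,0,0],"gripper": -0.34}]'

```text
clock: 16.45
ee_pos: [0.5353, 0.0268, 0.0876]
eef_rot: [[-0.062, 0.998, 0.0], [0.998, 0.062, 0.0], [0.0, 0.0, -1.0]]
contact_force: [-0.2, -0.2, -0.3]
finger_gap: 0.03
finger_force: 0.0
```

```bash
python3 -c "
from h import *
rep();discs('scene')"
```

```text
t 16.45 stand-frame tcp [0.0046 0.0051 0.0876] yaw 93.54 F [-0.2 -0.2 -0.3] gap 0.03
scene disc 441 [ 9.2 65.5] 64.3 z 0.0796 ext [-0.044  0.002] [0.054 0.129]
scene disc 24 [  5.1 -80.5] 79.4 z 0.0658 ext [-0.028 -0.153] [ 0.039 -0.002]
```

Request:
jog_arm --increments '[{"delta_pos": [0,0,0.006],"dr": [0,0,0],"gripper": -0.34},{"delta_pos": [0,0,0.0057],"dr": [0,0,0],"gripper": -0.34},{"delta_pos": [0,0,0],"dr": [0,0,0],"gripper": -0.34},{"delta_pos": [0.005,0,0],"dr": [0,0,0],"gripper": -0.34},{"delta_pos": [0.005,0,0],"dr": [0,0,0],"gripper": -0.34},{"delta_pos": [0.005,0,0],"dr": [0,0,0],"gripper": -0.34},{"delta_pos": [0.005,0,0],"dr": [0,0,0],"gripper": -0.34},{"delta_pos": [0.005,0,0],"dr": [0,0,0],"gripper": -0.34}]'

```text
clock: 17.5
ee_pos: [0.5338, 0.0522, 0.0753]
eef_rot: [[-0.062, 0.998, 0.0], [0.998, 0.062, -0.0], [-0.0, 0.0, -1.0]]
contact_force: [0.2, -1.4, 0.9]
finger_gap: 0.0301
finger_force: 0.4
```

Request:
jog_arm --increments '[{"delta_pos": [0.005,-0.0007,0],"dr": [0,0,0],"gripper": -0.34},{"delta_pos": [0.005,-0.0007,0],"dr": [0,0,0],"gripper": -0.34},{"delta_pos": [0.005,-0.0007,0],"dr": [0,0,0],"gripper": -0.34},{"delta_pos": [0.005,-0.0007,0],"dr": [0,0,0],"gripper": -0.34},{"delta_pos": [0.005,-0.0007,0],"dr": [0,0,0],"gripper": -0.34},{"delta_pos": [0.005,-0.0007,0],"dr": [0,0,0],"gripper": -0.34}]'

```text
clock: 18.25
ee_pos: [0.5277, 0.0819, 0.0752]
eef_rot: [[-0.062, 0.998, 0.0], [0.998, 0.062, 0.0], [0.0, 0.0, -1.0]]
contact_force: [0.2, -0.4, 0.3]
finger_gap: 0.03
finger_force: 0.5
```

```bash
python3 -c "
from h import *
rep();d,q=discs('scene');save(d,'s5.png')
c=cv2.imread('pics/s5.png')
cv2.imwrite('pics/s5c.png',cv2.resize(c[150:270,280:460],(800,533),interpolation=cv2.INTER_CUBIC))"
```

```text
t 18.25 stand-frame tcp [0.0004 0.0604 0.0752] yaw 93.55 F [ 0.2 -0.4  0.3] gap 0.03
scene disc 314 [ 3.  98.4] 61.1 z 0.0797 ext [-0.049  0.045] [0.048 0.144]
```

View pics/s5c.png

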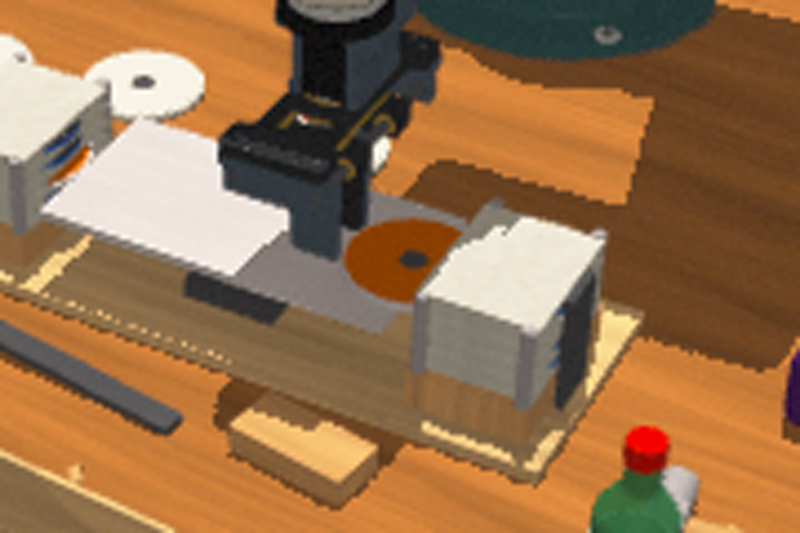

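The left disc's front is already inside its slot with about 0.5 N of resistance; the disc is at crop (410,260). I keep pushing.

Request:
jog_arm --increments '[{"delta_pos": [0.005,0,0],"dr": [0,0,0],"gripper": -0.34},{"delta_pos": [0.005,0,0],"dr": [0,0,0],"gripper": -0.34},{"delta_pos": [0.005,0,0],"dr": [0,0,0],"gripper": -0.34},{"delta_pos": [0.005,0,0],"dr": [0,0,0],"gripper": -0.34},{"delta_pos": [0.005,0,0],"dr": [0,0,0],"gripper": -0.34},{"delta_pos": [0.005,0,0],"dr": [0,0,0],"gripper": -0.34}]'

```text
clock: 19.05
ee_pos: [0.5259, 0.1118, 0.0753]
eef_rot: [[-0.062, 0.998, 0.0], [0.998, 0.062, -0.0], [-0.0, 0.0, -1.0]]
contact_force: [-0.5, -0.0, 1.2]
finger_gap: 0.0298
finger_force: 0.6
```

Request:
jog_arm --increments '[{"delta_pos": [0.005,0,0],"dr": [0,0,0],"gripper": -0.34},{"delta_pos": [0.005,0,0],"dr": [0,0,0],"gripper": -0.34},{"delta_pos": [0.005,0,0],"dr": [0,0,0],"gripper": -0.34},{"delta_pos": [0.005,0,0],"dr": [0,0,0],"gripper": -0.34}]'

```text
clock: 19.55
ee_pos: [0.5246, 0.1318, 0.0752]
eef_rot: [[-0.062, 0.998, -0.0], [0.998, 0.062, -0.0], [-0.0, -0.0, -1.0]]
contact_force: [-0.2, -1.0, 0.0]
finger_gap: 0.0302
finger_force: 0.4
```

Request:
jog_arm --increments '[{"delta_pos": [0.003,0,0],"dr": [0,0,0],"gripper": -0.34},{"delta_pos": [0.003,0,0],"dr": [0,0,0],"gripper": -0.34},{"delta_pos": [0.002,0,0],"dr": [0,0,0],"gripper": -0.34},{"delta_pos": [0.002,0,0],"dr": [0,0,0],"gripper": -0.34}]'

```text
clock: 20.05
ee_pos: [0.524, 0.1415, 0.0752]
eef_rot: [[-0.062, 0.998, -0.0], [0.998, 0.062, -0.0], [-0.0, -0.0, -1.0]]
contact_force: [0.1, -2.0, 0.5]
finger_gap: 0.0299
finger_force: 0.4
```

Request:
jog_arm --increments '[{"delta_pos": [0.001,0,0],"dr": [0,0,0],"gripper": -0.34},{"delta_pos": [0.001,0,0],"dr": [0,0,0],"gripper": -0.34},{"delta_pos": [0.001,0,0],"dr": [0,0,0],"gripper": -0.34}]'

```text
clock: 20.42
ee_pos: [0.5239, 0.1444, 0.0752]
eef_rot: [[-0.062, 0.998, -0.0], [0.998, 0.062, -0.0], [-0.0, -0.0, -1.0]]
contact_force: [-0.4, -0.2, 1.0]
finger_gap: 0.0302
finger_force: 0.4
```

```bash
python3 -c "
from h import *
rep()"
```

```text
t 20.425 stand-frame tcp [0.0005 0.1231 0.0752] yaw 93.54 F [-0.4 -0.2  1. ] gap 0.0302
```

Request:
jog_arm --increments '[{"delta_pos": [0.0007,0,0],"dr": [0,0,0],"gripper": -0.34},{"delta_pos": [0.0007,0,0],"dr": [0,0,0],"gripper": -0.34}]'

```text
clock: 20.68
ee_pos: [0.5238, 0.1458, 0.0753]
eef_rot: [[-0.062, 0.998, 0.0], [0.998, 0.062, 0.0], [-0.0, 0.0, -1.0]]
contact_force: [-0.1, -1.0, 0.1]
finger_gap: 0.0302
finger_force: 0.4
```

Request:
jog_arm --increments '[{"delta_pos": [0.0007,0,0],"dr": [0,0,0],"gripper": -0.34},{"delta_pos": [0.0007,0,0],"dr": [0,0,0],"gripper": -0.34}]'

```text
clock: 20.92
ee_pos: [0.5236, 0.1468, 0.0752]
eef_rot: [[-0.062, 0.998, -0.0], [0.998, 0.062, -0.001], [-0.001, -0.0, -1.0]]
contact_force: [1.1, -9.5, 1.7]
finger_gap: 0.0302
finger_force: 4.5
```

Request:
jog_arm --increments '[{"delta_pos": [0.0006,0,0],"dr": [0,0,0],"gripper": -0.34}]'

```text
clock: 21.05
ee_pos: [0.5236, 0.1471, 0.0752]
eef_rot: [[-0.063, 0.998, -0.0], [0.998, 0.063, -0.001], [-0.001, -0.0, -1.0]]
contact_force: [1.9, -14.5, 2.2]
finger_gap: 0.03
finger_force: 6.5
```

Home at y of about 0.1257, symmetric with the right side. I retract upward and check.

Request:
jog_arm --increments '[{"delta_pos": [-0.003,0,0],"dr": [0,0,0],"gripper": -0.34},{"delta_pos": [-0.009,0,0],"dr": [0,0,0],"gripper": -0.34},{"delta_pos": [-0.01,0,0],"dr": [0,0,0],"gripper": -0.34},{"delta_pos": [-0.05,0,-0.03],"dr": [0,0,0],"gripper": -0.34},{"delta_pos": [-0.05,0,-0.03],"dr": [0,0,0],"gripper": -0.34},{"delta_pos": [0,0,-0.06],"dr": [0,0,0],"gripper": -0.34},{"delta_pos": [0,0,-0.06],"dr": [0,0,0],"gripper": -0.34},{"delta_pos": [0,0,-0.06],"dr": [0,0,0],"gripper": -0.34},{"delta_pos": [0,0,0],"dr": [0,0,0],"gripper": -0.34},{"delta_pos": [0,0,0],"dr": [0,0,0],"gripper": -0.34}]'

```text
clock: 22.3
ee_pos: [0.5308, 0.0257, 0.3147]
eef_rot: [[-0.062, 0.998, -0.0], [0.998, 0.062, 0.0], [0.0, -0.0, -1.0]]
contact_force: [-0.4, -0.0, -0.6]
finger_gap: 0.0303
finger_force: 0.0
```

```bash
python3 -c "
from h import *
rep();a,_=discs('top');d,q=discs('scene');save(d,'s6.png');save(a,'t6.png')
c=cv2.imread('pics/s6.png');b=cv2.imread('pics/t6.png')
cv2.imwrite('pics/f.png',np.vstack([cv2.resize(c[140:270,240:460],(508,300),interpolation=cv2.INTER_CUBIC),cv2.resize(b[140:270,190:410],(508,300),interpolation=cv2.INTER_CUBIC)]))"
```

```text
t 22.3 stand-frame tcp [0.     0.0042 0.3147] yaw 93.53 F [-0.4 -0.  -0.6] gap 0.0303
scene disc 36 [-16.6  17.4] 64.9 z 0.418 ext [-0.08  0.  ] [0.046 0.042]
scene disc 22 [  3.1 -82.2] 72.9 z 0.0656 ext [-0.021 -0.152] [ 0.027 -0.013]
```

View pics/f.png

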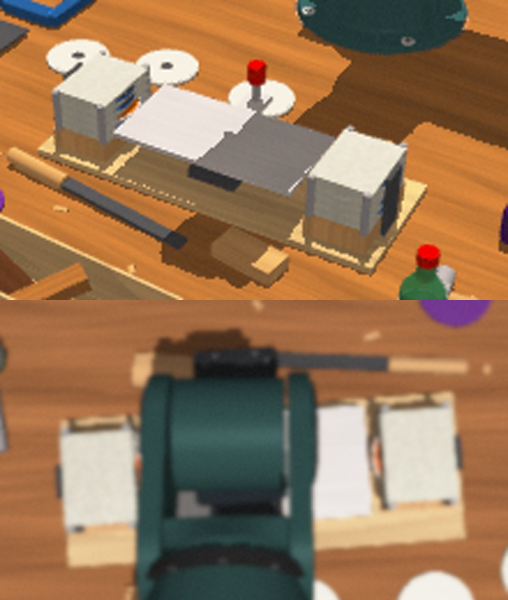

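The plate is empty, a thin orange edge shows at the right rack's mouth, and nothing else has moved. I hand in.

```bash
python3 -c "
from h import *
print(hand_in())"
```

```text
the job is handed in; nothing more can be done
None
```

I slid one orange disc home in the right rack's second slot and the other in the left rack's third slot, and handed the job in at about 22 s; highest push reading 18 N, no bystander visibly moved, and no verdict was returned.

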